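# Close the jar warmer and refit its start knob

## Robot

A 7-joint arm with a two-finger parallel gripper is mounted at the origin on a cart in front of the work surface, level with it; the furniture and walls round the work are solid. World frame = base frame: x ahead of the robot, y to its left, z up, the work surface at z = 0. Lengths are in m, angles in rad, forces in N, time in s.
With the tool pointing down it reaches from about 0.4 to 0.75 m from the base axis. Payload 19.5 kg.
Tool frame: the origin (TCP) lies at the very end of the fingers, on their centre line; the grasp point (between the pads) lies 19 mm behind it; z points along the fingers, y is the line along which they close (so a half turn about z gives the same grasp; the last joint's range is limited). The gripper opens to 85 mm and grips with 20 to 120 N. Pads are 22 mm wide; open, the fingers measure 114 mm over their backs; the gripper's body (76 mm by 85 mm) begins 54 mm behind the grasp point. The pads swing forward as they close: fully open they stand 13 mm farther back than shut.
Start: joints at [1.251, 0.707, -0.028, 1.485, 0.022, 0.951, -0.075], TCP at [0.158, -0.553, 0.209] pointing down, gripper open.
Joint ranges: [-2.71, 2.71], [-0.32, 2.16], [-1.57, 1.52], [0, 2.45], [-1.46, 4.6], [0, 2.02], [-2.83, 2.83]. Speed limits (rad/s): [1.89, 1.89, 2.57, 2.57, 3.01, 3.01, 3.01].

## Interface

Orientations are given as a rotation vector (axis times angle).
In Python, from rig import * gives the robot as it stands.
- The arm moves only by the shell command python3 -m creep 'ROWS' [OPENING] [FORCE]. ROWS is JSON, a list that holds one entry, the list of rows, each a list of 6 numbers: the shift along the tool's x, y, z in mm, then the turn, a rotation vector about the tool's x, y, z in rad. In form: [[[tx, ty, tz, ax, ay, az], ...]]. A call has 1 to 20 rows; each row shifts and turns the commanded pose from where the row before left it, along the tool's axes as they then stand; what a row does not reach is not made up. A row lasts 1/10 s, in which the tool goes at most 50 mm and 8.59 degrees, less where a joint would pass 70% of its speed; a pose out of reach is approached as far as the arm can. A call is refused whole if a number of a shift passes 50 or a number of a turn 0.15, either way. A call with a gripper value outside its range is refused whole. OPENING is the finger opening in mm, from 0 to 85.4, set as the call begins (- or left out, the last holds). The fingers move at their own pace and stop on an object; FORCE is the grip in N (left out, the last holds). Time passes only in rows, so rows that do not move let the fingers close. It gives the time, the measured TCP pose, the force, the opening and the grip force at its end, in the units of the state.
- observe(): the state, without advancing time (a new reading comes with each control period).
- capture(name): name is "scene" or "top" or "wrist"; returns a dict with "pixels" (480x640x3 uint8, blue, green, red), "depth" (480x640 float32, m along the optical axis (not along the pixel's ray), 0 where there is no reading), "mtx" (3x3 intrinsics, pixels), "camera_from_world" (4x4, takes a point from world to camera coordinates). Camera axes: x right, y down, z forward; pixel columns grow to the right and rows downward; lengths in m; the calibration is good to about 2 mm. A picture is of the moment at which its call begins.
- finish_job(): hands the job in; it is judged then, once.
The state is a dict: "t": time; "joint_pos": joint angles; "joint_vel": joint speeds; "tau": joint torques, N m; "ee_pos": TCP position; "tool_rot": TCP orientation; "ft_force": force on the tool from outside, world axes, zero at the start; "ft_torque": the same for the moment, N m; "gripper_width": opening from 0.0 (shut) to 1.0 (fully open); "grasp_force": force on a finger pad.
Only numpy, scipy, OpenCV 4.12 (cv2) and the standard library are available. Lean on these libraries where they do the work, as an engineer would, in place of code of your own. Each camera call takes 0.05 s, during which the arm holds its last target. There are 200 camera calls.

## Task

A jar stands in the white jar warmer. First close the warmer's lid fully; then pick up its loose black control knob, turn it so that its pointer matches the white mark beside the D-shaped brass spindle, and push it fully home on the spindle. Go on pressing the knob down, right in against the spindle's spring, and finish like that: still holding the knob pressed in, lid shut, with the salt shaker and the scissors left alone.

Things in the scene. Friction and masses are not known exactly. Their poses are not given: they have to be found in the camera images.
- lid (a joint): hinge of the warmer's grey lid, rad: 0 is shut, grows to 1.5 as it opens; starts partly open. The stiff hinge (0.14 N m friction) stays where it is left; push it shut by pressing down on the lid's outer face or front edge.
- lid_hinge (a point): mid-width of the lid's hinge axis, on the rear top rim of the tank, 104 mm above the worktop. Axes turn with the lid: y along the hinge, -x towards the lid's front edge; with the lid shut z is up. The lid is 122 mm long, 142 wide, 8 thick (outer face at z = 8 mm; when shut 112 mm above the worktop), with a 14 mm tab at the middle of its front edge.
- lid_edge (a point): middle of the lid's front edge, on its outer face; moves with the lid. Same axes as lid_hinge.
- spindle_tip (a point): centre of the top of the upright brass D-shaped spindle, 98 mm above the worktop and 28 mm above the warmer's console. z up; x points to the side that has the flat (the white mark on the black collar at its foot is on that side). 14 mm diameter, flat 3 mm from the axis; the top 4 mm taper by 2 mm.
- warmer: the white jar warmer, fixed on the worktop, 200 mm deep (x) and 140 wide (y); origin under its centre, -x is its front. Front console 70 mm high with the spindle at x = -65 mm, y = 0; behind it, from x = -20 mm on, the open tank 104 mm high (112 with the lid shut), a jar inside; lid hinge at x = 100 mm
- collar (a joint): angle in rad of the spindle and its collar about the vertical; stiff (0.4 N m), not meant to be turned. spindle_tip's x axis already includes it.
- spindle (a joint): how far the sprung spindle is pressed down, m: 0 is out, 0.008 is fully in. The spring needs about 4 N to start and 9 N fully in, and pushes it back out when let go.
- knob_center (a point): centre (24 mm above the underside) of the loose black knob, standing upright: a bar 46 mm long (x), 26 mm across its flat sides (y; grip here), 48 high, 60 g. A white pointer line on top and down one end marks +x. From below a D-shaped bore on its axis, 18 mm deep, 16 mm diameter, flat on the +x side 4 mm from the axis: goes on only when knob x and spindle x agree within 9 degrees.
- knob_seat (a point): centre of the closed upper end of the knob's bore, on its axis 18 mm above its underside; meets spindle_tip when the knob is fully home. Same axes as the knob.
- knob_pointer (a point): point inside the pointer end of the knob, 21 mm along +x from knob_seat.
- salt_shaker: bystander: small salt shaker, white-grey with a pale cap, 44x44x90 mm, loose; origin at the centre of its underside.
- kitchen_scissors: bystander: black-handled scissors lying flat, 206x84x11 mm, loose; origin at the underside.
Mind the look-alikes: they are no part of the job. Of the things that look like the part that bears knob_center, the smallest one is meant.

How it is judged:
On the way, in this order (a step that is already met when the one before it is completed fails the run):
1. the lid is shut (value of joint lid below 0.05 rad), for 0.2 s.
2. the knob is fully home on the spindle (distance between knob_seat and spindle_tip below 0.003 m and x of knob_pointer in the frame of spindle_tip above 0.018 m and angle between the z axis of knob_center and the z axis of spindle_tip, either way round below 0.12 rad and value of joint lid below 0.05 rad), for 0.2 s.
At the end, for the whole second after the job is handed in: Lid shut (under 0.05 rad); knob fully home (bore end within 3 mm of the spindle tip, upright on it within 0.12 rad, pointer on the flat's side); the fingers still hold the knob (contact over 1 N) and keep the spindle pressed in by more than 5 of its 8 mm (all of step 2 and value of joint spindle above 0.005 m and contact force between the fingers and knob above 1 N); the arm keeps its last pose, push and grip.
It fails at once if the salt shaker is tipped or pushed away (over 30 mm) (angle between salt_shaker's own z axis and vertical above 0.4 rad or distance of salt_shaker from where it was at the start of the episode above 0.03 m).
It fails at once if the scissors are pushed away (over 30 mm) (distance of kitchen_scissors from where it was at the start of the episode above 0.03 m).
It also fails if it takes over 64 s, if anything falls off the work surface, if the arm or the gripper's body presses on something with over 40 N, if the wrist force passes 120 N, or if a joint passes its speed limit or range.

## Working session

There is one attempt and no reset: what is moved stays moved. The work goes in short steps, Python scripts to look and compute and a shell command to move; the robot and the scene stay as the last step left them, time stands still between calls to the robot, and variables do not carry over. Pictures are saved under pics/ and viewed, at most 11 in all, crops included, and the job is handed in when it is done.

```bash
mkdir -p pics; ls
python3 - <<'E'
from rig import *
import cv2,numpy as np
s=observe();print({k:np.round(v,3).tolist() for k,v in s.items()})
for n in("scene","top"):
    c=capture(n);cv2.imwrite(f"pics/{n}0.png",c["pixels"]);np.savez(f"pics/{n}0.npz",**c)
    print(n,c["mtx"].tolist(),np.round(c["camera_from_world"],3).tolist())
E
```

```text
pics
{'t': 0.0, 'joint_pos': [1.251, 0.707, -0.028, 1.485, 0.022, 0.951, -0.076], 'joint_vel': [-0.001, 0.0, -0.0, -0.001, -0.0, 0.001, -0.0], 'tau': [-0.002, -88.323, 1.232, -23.618, 0.017, 0.007, 0.0], 'ee_pos': [0.158, -0.553, 0.209], 'tool_rot': [-3.11, -0.435, 0.0], 'ft_force': [0.028, 0.464, -0.109], 'ft_torque': [-0.004, 0.002, 0.044], 'grasp_force': 0.0, 'gripper_width': 1.002}
scene [[469.45097041101496, 0.0, 318.48715458796954], [0.0, 469.45097041101496, 241.1757924962369], [0.0, 0.0, 1.0]] [[-0.647, -0.762, 0.019, 0.31], [-0.57, 0.468, -0.676, 0.403], [0.506, -0.448, -0.737, 0.604], [0.0, 0.0, 0.0, 1.0]]
top [[500.6159253421872, 0.0, 317.277694028732], [0.0, 500.6159253421872, 247.58128597514863], [0.0, 0.0, 1.0]] [[0.001, -1.0, -0.022, -0.05], [-0.988, 0.002, -0.156, 0.588], [0.156, 0.021, -0.988, 0.949], [0.0, 0.0, 0.0, 1.0]]
```

View pics/top0.png

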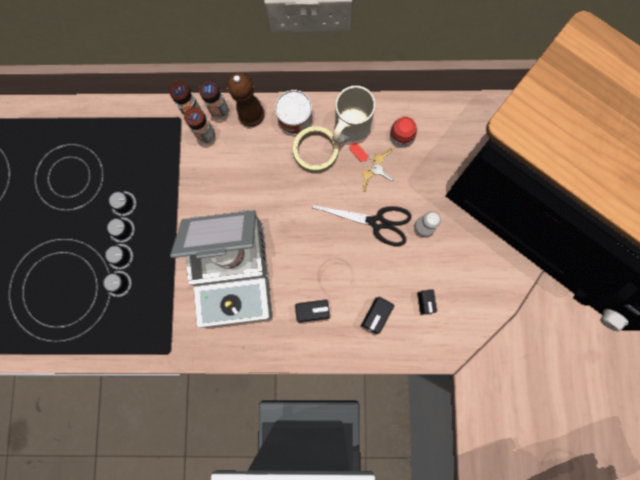

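View pics/scene0.png

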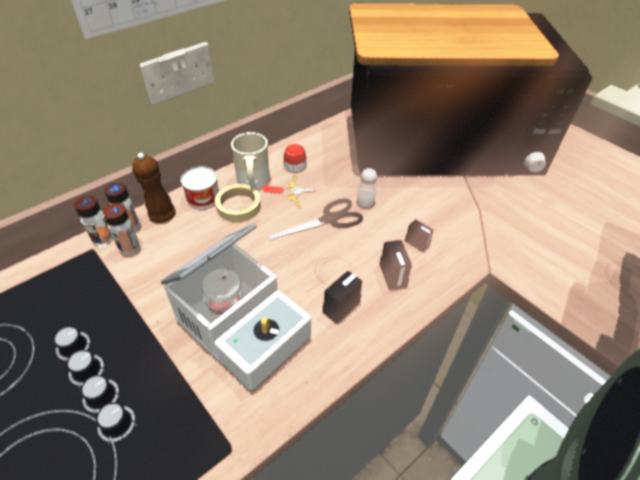

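Three black bar knobs in the top view are candidates: (313,311), (377,315) and (428,302). The one at (428,302) looks smallest. I'll measure all three and enlarge a crop.

```bash
cat > h.py <<'E'
import numpy as np,cv2
def load(n): return dict(np.load(f"pics/{n}.npz"))
def cloud(c):
    K=c["mtx"];d=c["depth"].astype(float);v,u=np.mgrid[:480,:640]
    P=np.stack([(u-K[0,2])/K[0,0]*d,(v-K[1,2])/K[1,1]*d,d],-1)
    T=np.linalg.inv(c["camera_from_world"]);W=P@T[:3,:3].T+T[:3,3];W[d==0]=np.nan
    return W
def proj(c,p):
    T=c["camera_from_world"];q=T[:3,:3]@np.asarray(p)+T[:3,3];q=c["mtx"]@q;return q[:2]/q[2]
def plane(c,u,v,z):
    T=np.linalg.inv(c["camera_from_world"]);r=T[:3,:3]@np.linalg.inv(c["mtx"])@[u,v,1];o=T[:3,3]
    return o+r*(z-o[2])/r[2]
E
python3 - <<'E'
from h import *
for n,boxes in(("top0",[(290,290,340,330),(355,290,400,340),(412,282,445,322)]),("scene0",[(318,265,368,325),(375,235,415,292),(402,215,438,255)])):
    c=load(n);W=cloud(c);px=c["pixels"].astype(int)
    print(n,"table z",np.nanmedian(W[...,2][250:260,300:320]))
    for x0,y0,x1,y1 in boxes:
        w=W[y0:y1,x0:x1].reshape(-1,3);p=px[y0:y1,x0:x1].reshape(-1,3)
        zt=np.nanpercentile(w[:,2],95) 
        m=w[:,2]>zt-.008
        if m.sum()<10: print("few");continue
        q=w[m];(cx,cy),sz,a=cv2.minAreaRect(q[:,:2].astype(np.float32))
        wh=m&(p.min(1)>130)
        print(np.round([zt,cx,cy,*sz,a],3),m.sum(),"white",np.round(np.nanmean(w[wh],0),3),wh.sum())
c=load("top0");W=cloud(c)
# warmer console / lid / spindle
for u,v in[(205,315),(262,290),(231,285),(225,300),(262,315),(202,322),(231,305),(215,235),(175,250),(255,250),(257,215),(183,218)]:
    print(u,v,np.round(W[v,u],3))
a=cv2.resize(c["pixels"][275:345,285:455],None,fx=4,fy=4,interpolation=cv2.INTER_CUBIC)
b=cv2.resize(c["pixels"][270:335,180:285],None,fx=4.5,fy=4.5,interpolation=cv2.INTER_CUBIC)
o=np.zeros((600,700,3),np.uint8);o[:a.shape[0],:a.shape[1]]=a;o[285:285+b.shape[0],:b.shape[1]]=b
cv2.imwrite("pics/crop1.png",o)
E
```

```text
top0 table z -0.0005410151451451517
[ 0.069  0.463 -0.041  0.037  0.065  7.359] 644 white [ 0.465 -0.057  0.068] 75
[ 6.9000e-02  4.5500e-01 -1.6800e-01  3.7000e-02  6.5000e-02  6.1129e+01] 656 white [ 0.442 -0.16   0.068] 78
[ 0.049  0.482 -0.268  0.046  0.027  6.148] 326 white [ 0.471 -0.269  0.048] 39
scene0 table z -0.00042137119161334
[ 0.068  0.462 -0.039  0.036  0.065  6.967] 680 white [ 0.465 -0.055  0.068] 90
[ 6.8000e-02  4.5400e-01 -1.6600e-01  3.6000e-02  6.5000e-02  6.1135e+01] 563 white [ 0.44  -0.161  0.067] 108
[ 0.049  0.472 -0.225  0.045  0.114 10.645] 298 white [ 0.469 -0.266  0.049] 59
205 315 [0.454 0.162 0.07 ]
262 290 [0.502 0.055 0.067]
231 285 [0.511 0.115 0.069]
225 300 [0.483 0.125 0.07 ]
262 315 [0.454 0.054 0.067]
202 322 [0.441 0.167 0.073]
231 305 [0.473 0.111 0.082]
215 235 [0.591 0.126 0.168]
175 250 [0.561 0.189 0.19 ]
255 250 [0.588 0.078 0.011]
257 215 [ 0.665  0.078 -0.002]
183 218 [0.658 0.233 0.003]
```

View pics/crop1.png

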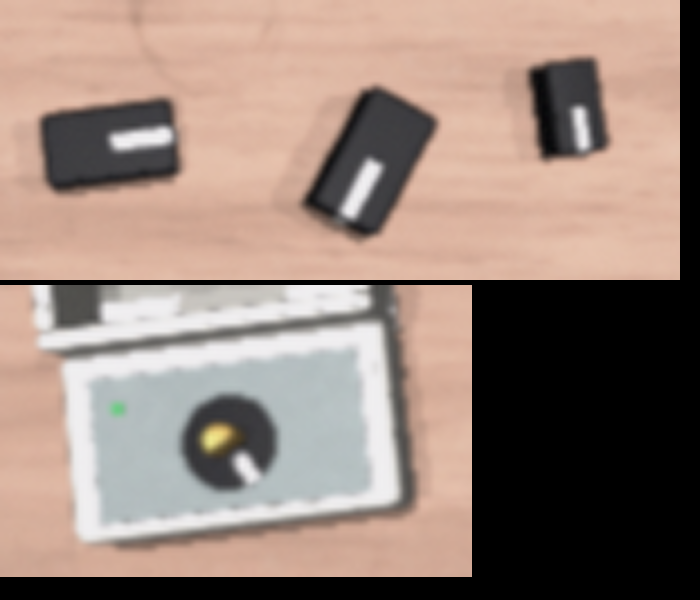

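Three candidates: (313,311) and (377,315) both have 65x37 mm tops at 69 mm height. (428,302) has a 46x27 mm top at 49 mm, which matches 46x26x48, so it is the smallest and the one meant. Its pointer faces the robot, at about 186° heading. The spindle mark at crop (246,467), seen from the collar centre (229,442), gives about 214°. Next I fit the lid and the warmer.

```bash
cat >> h.py <<'E'
def to_tool(tool_rot,d):
    from scipy.spatial.transform import Rotation as R
    return R.from_rotvec(tool_rot).inv().apply(d)
E
python3 - <<'E'
from h import *
t=np.vstack([cloud(load("top0"))[200:330,165:280].reshape(-1,3),cloud(load("scene0"))[200:390,150:320].reshape(-1,3)])
t=t[~np.isnan(t[:,0])]
# console plate
c=t[(abs(t[:,2]-.070)<.006)&(t[:,0]<.54)]
r=cv2.minAreaRect(c[:,:2].astype(np.float32));print("console",r,np.round(cv2.boxPoints(r),3).tolist())
l=t[(t[:,2]>.122)]
m=l.mean(0)
for _ in range(5):
    u,s,vt=np.linalg.svd(l-m,full_matrices=False);n=vt[2]*np.sign(vt[2][2]);d=(l-m)@n;k=abs(d)<.005;l=l[k];m=l.mean(0)
print("lid n",n,"tilt",np.degrees(np.arccos(n[2])),"heading",np.degrees(np.arctan2(n[1],n[0])),len(l),m)
print("z range",np.percentile(l[:,2],[1,99]));h=l[l[:,2]>np.percentile(l[:,2],96)];print("edge mean",h.mean(0),h[:,1].min(),h[:,1].max())
sp=t[(t[:,2]>.088)&(t[:,2]<.103)&(t[:,0]<.51)&(t[:,0]>.44)&(abs(t[:,1]-.112)<.03)];print("spindle top",len(sp),sp.mean(0) if len(sp) else 0)
s=[0.158,-0.553,.209];rv=[-3.11,-.435,0]
for p in [(.42,-.25,.25),(.56,.12,.25)]:
    print(np.round(to_tool(rv,np.array(p)-s)*1000));s=p
E
```

```text
console ((0.4922047257423401, 0.11680600047111511), (0.10961569100618362, 0.14232930541038513), 6.8921918869018555) [[0.42899999022483826, 0.1809999942779541], [0.44600000977516174, 0.03999999910593033], [0.5550000071525574, 0.05299999937415123], [0.5379999876022339, 0.1940000057220459]]
lid n [0.70756196 0.09119037 0.70074274] tilt 45.51337562687941 heading 7.343781368747837 3691 [0.58619014 0.12990519 0.17006059]
z range [0.12354621 0.20629689]
edge mean [0.55043061 0.12467574 0.20567696] 0.0996126425785628 0.1481294311702383
spindle top 98 [0.47344443 0.11554504 0.09541643]
[ 335. -220.  -41.]
[ 236. -317.    0.]
```

```bash
python3 -m creep '[[[37,-24,-5,0,0,0],[37,-24,-5,0,0,0],[37,-24,-5,0,0,0],[37,-24,-5,0,0,0],[37,-24,-5,0,0,0],[37,-24,-5,0,0,0],[37,-24,-5,0,0,0],[37,-24,-5,0,0,0],[37,-24,-5,0,0,0],[25,-32,0,0,0,0],[25,-32,0,0,0,0],[25,-32,0,0,0,0],[25,-32,0,0,0,0],[25,-32,0,0,0,0],[25,-32,0,0,0,0],[25,-32,0,0,0,0],[25,-32,0,0,0,0],[25,-32,0,0,0,0],[0,0,0,0,0,0]]]' 0 60
```

```text
t: 2.0
ee_pos: [0.5566, 0.0902, 0.2531]
tool_rot: [-3.108, -0.444, 0.001]
ft_force: [0.0, -0.7, 0.0]
gripper_width: -0.002
grasp_force: 0.0
```

```bash
python3 -m creep '[[[24,-31,0,0,0,0],[0,0,30,0,0,0],[0,0,25,0,0,0],[0,0,8,0,0,0],[0,0,8,0,0,0],[0,0,8,0,0,0],[0,0,8,0,0,0],[0,0,8,0,0,0],[0,0,8,0,0,0],[0,0,8,0,0,0],[0,0,8,0,0,0],[0,0,8,0,0,0],[0,0,6,0,0,0],[0,0,4,0,0,0],[0,0,3,0,0,0],[0,0,0,0,0,0]]]'
```

```text
t: 3.6
ee_pos: [0.5706, 0.1211, 0.1137]
tool_rot: [-3.111, -0.435, 0.001]
ft_force: [-0.2, 0.5, 0.6]
gripper_width: 0.001
grasp_force: 0.0
```

```bash
python3 -m creep '[[[0,0,1,0,0,0],[0,0,1,0,0,0],[0,0,1,0,0,0],[0,0,0,0,0,0]]]'
```

```text
t: 4.0
ee_pos: [0.5707, 0.1212, 0.111]
tool_rot: [-3.111, -0.435, 0.0]
ft_force: [-0.6, -0.8, 0.5]
gripper_width: -0.006
grasp_force: 0.2
```

```bash
python3 -m creep '[[[0,0,1,0,0,0],[0,0,1,0,0,0],[0,0,1,0,0,0],[0,0,0,0,0,0]]]';python3 -m creep '[[[0,0,1,0,0,0],[0,0,1,0,0,0],[0,0,0,0,0,0]]]'
python3 - <<'E'
from rig import *;from h import *
for n in("scene","top"):
    c=capture(n);np.savez(f"pics/{n}1.npz",**c);W=cloud(c)
    if n=="scene": 
        cv2.imwrite("pics/scene1.png",c["pixels"][120:420,80:480])
    for p in[(.53,.08,.112),(.53,.16,.112),(.60,.08,.112),(.60,.17,.112)]:
        u,v=np.round(proj(c,p)).astype(int);print(n,p,u,v,np.round(W[v,u],3))
E
```

```text
t: 4.4
ee_pos: [0.5706, 0.1212, 0.1079]
tool_rot: [-3.111, -0.435, 0.0]
ft_force: [-0.3, -1.0, 0.5]
gripper_width: -0.003
grasp_force: 0.1
t: 4.7
ee_pos: [0.5706, 0.1212, 0.1059]
tool_rot: [-3.111, -0.435, 0.0]
ft_force: [-1.9, -0.7, 0.7]
gripper_width: 0.002
grasp_force: 0.2
scene (0.53, 0.08, 0.112) 261 280 [0.559 0.063 0.069]
scene (0.53, 0.16, 0.112) 218 307 [0.515 0.166 0.134]
scene (0.6, 0.08, 0.112) 237 255 [0.591 0.084 0.123]
scene (0.6, 0.17, 0.112) 189 282 [0.594 0.172 0.12 ]
top (0.53, 0.08, 0.112) 246 273 [0.528 0.075 0.135]
top (0.53, 0.16, 0.112) 202 273 [0.483 0.049 0.551]
top (0.6, 0.08, 0.112) 246 236 [0.58  0.063 0.221]
top (0.6, 0.17, 0.112) 198 236 [0.523 0.059 0.532]
```

View pics/scene1.png

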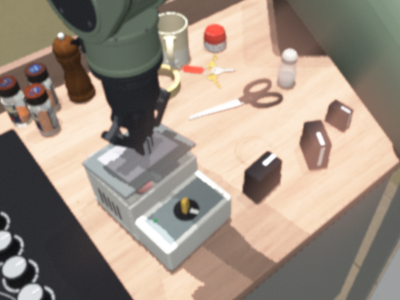

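The lid looks nearly shut but still about 10° up, with its edge at z=0.134, although the TCP reads 0.106. I'll zoom in on the fingertips.

Run:
```python
from h import *
c=load("scene1");W=cloud(c)
print(proj(c,(.5706,.1212,.1059)))
x=cv2.resize(c["pixels"][220:340,150:310],None,fx=4.5,fy=4.5,interpolation=cv2.INTER_CUBIC);cv2.imwrite("pics/crop2.png",x)
w=W[220:340,150:310].reshape(-1,3);w=w[(w[:,2]>.112)&(w[:,2]<.14)]
m=w.mean(0)
for _ in range(8):
    u,s,vt=np.linalg.svd(w-m,full_matrices=False);n=vt[2]*np.sign(vt[2][2]);k=abs((w-m)@n)<.004;w=w[k];m=w.mean(0)
print(n,np.degrees(np.arccos(n[2])),len(w),m, "z at tip",m[2]-((np.array([.5706,.1212])-m[:2])@n[:2])/n[2])
```

```text
[225.84916811 280.17040311]
[0.1888104  0.02722121 0.98163621] 10.997290495684126 3769 [0.5593392  0.13716279 0.12756131] z at tip 0.12583803416871894
```

View pics/crop2.png

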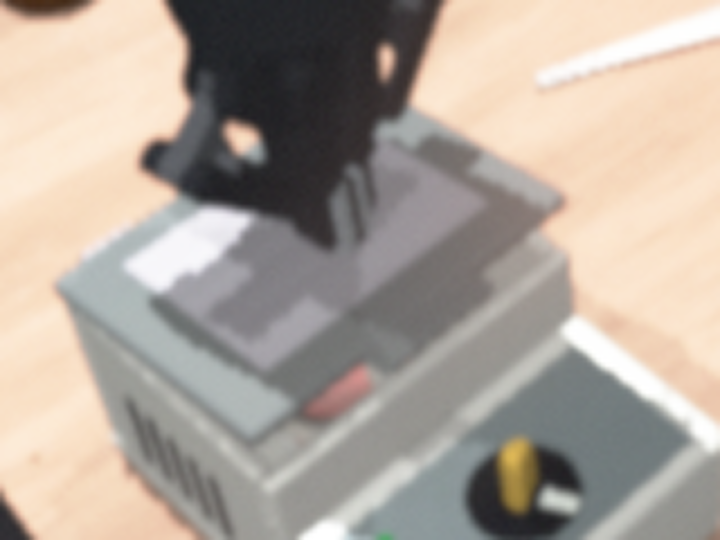

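```bash
python3 -m creep '[[[0,0,2,0,0,0],[0,0,2,0,0,0],[0,0,2,0,0,0],[0,0,2,0,0,0],[0,0,1,0,0,0],[0,0,0,0,0,0]]]';python3 -m creep '[[[0,0,1,0,0,0],[0,0,1,0,0,0],[0,0,0,0,0,0]]]'
python3 - <<'E'
from rig import *;from h import *
c=capture("scene");W=cloud(c)
w=W[220:340,150:310].reshape(-1,3);w=w[(w[:,2]>.106)&(w[:,2]<.13)]
m=w.mean(0)
for _ in range(8):
    u,s,vt=np.linalg.svd(w-m,full_matrices=False);n=vt[2]*np.sign(vt[2][2]);k=abs((w-m)@n)<.004;w=w[k];m=w.mean(0)
print(n,np.degrees(np.arccos(n[2])),len(w),m, "z at tip",m[2]-((np.array([.5706,.1212])-m[:2])@n[:2])/n[2],observe()["ft_force"],observe()["ee_pos"])
E
```

```text
t: 5.4
ee_pos: [0.5706, 0.1212, 0.0969]
tool_rot: [-3.111, -0.435, 0.0]
ft_force: [-0.4, -0.2, 1.0]
gripper_width: 0.002
grasp_force: 0.0
t: 5.7
ee_pos: [0.5706, 0.1212, 0.0949]
tool_rot: [-3.111, -0.435, 0.0]
ft_force: [0.4, 1.5, 0.6]
gripper_width: -0.003
grasp_force: 0.0
[0.05732314 0.01106534 0.99829435] 3.3469088003334844 4205 [0.55838919 0.13767603 0.11670888] z at tip 0.11619034730970505 [-0.05437842  1.03091487 -0.87647666] [0.57068011 0.12116006 0.09498258]
```

```bash
python3 -m creep '[[[0,0,1,0,0,0],[0,0,1,0,0,0],[0,0,1,0,0,0],[0,0,0,0,0,0]]]';python3 -m creep '[[[0,0,1,0,0,0],[0,0,1,0,0,0],[0,0,0,0,0,0]]]'
python3 - <<'E'
from rig import *;from h import *
c=capture("scene");W=cloud(c)
w=W[220:340,150:310].reshape(-1,3);w=w[(w[:,2]>.106)&(w[:,2]<.125)]
m=w.mean(0)
for _ in range(8):
    u,s,vt=np.linalg.svd(w-m,full_matrices=False);n=vt[2]*np.sign(vt[2][2]);k=abs((w-m)@n)<.004;w=w[k];m=w.mean(0)
print(n,np.degrees(np.arccos(n[2])),m,observe()["ft_force"])
E
```

```text
t: 6.15
ee_pos: [0.5706, 0.1212, 0.0919]
tool_rot: [-3.111, -0.435, 0.0]
ft_force: [0.1, -0.5, -0.9]
gripper_width: 0.0
grasp_force: 0.0
t: 6.45
ee_pos: [0.5707, 0.1212, 0.0899]
tool_rot: [-3.111, -0.435, 0.0]
ft_force: [0.1, 0.4, 0.4]
gripper_width: 0.002
grasp_force: 0.0
[-0.00715065  0.0027263   0.99997072] 0.4384741723255265 [0.55780698 0.13768945 0.11161796] [ 0.54908232 -0.05544171 -0.20274778]
```

```bash
python3 -m creep '[[[0,0,1,0,0,0],[0,0,1,0,0,0],[0,0,0,0,0,0],[0,0,0,0,0,0]]]'
python3 - <<'E'
from rig import *
print(observe()["ft_force"],observe()["tau"])
E
```

```text
t: 6.9
ee_pos: [0.5708, 0.1212, 0.0894]
tool_rot: [-3.111, -0.435, -0.002]
ft_force: [-8.2, -2.1, 28.2]
gripper_width: 0.003
grasp_force: 14.0
[-8.15616007 -2.08264423 28.24839183] [ 2.01704004e-01 -7.99762130e+01  2.52141483e+00 -1.75164968e+01
  9.64037678e-02 -2.55144082e+00 -6.25841349e-04]
```

```bash
python3 -m creep '[[[0,0,-10,0,0,0],[0,0,-35,0,0,0],[0,0,-40,0,0,0],[0,0,-45,0,0,0],[-21,39,0,0,0,0],[-21,39,0,0,0,0],[-21,39,0,0,0,0],[-21,39,0,0,0,0],[-21,39,0,0,0,0],[-21,39,0,0,0,0],[-21,39,0,0,0,0],[-21,39,0,0,0,0],[-21,39,0,0,0,0],[0,0,0,0,0,0.09],[0,0,0,0,0,0.085],[0,0,0,0,0,0],[0,0,0,0,0,0]]]' 60 60
cat >> h.py <<'E'
def knob(c,ctr=(.482,-.268),zr=.049,rad=.05):
    W=cloud(c);w=W.reshape(-1,3);p=c["pixels"].reshape(-1,3).astype(int)
    k=(abs(w[:,2]-zr)<.008)&(np.hypot(w[:,0]-ctr[0],w[:,1]-ctr[1])<rad)
    q=w[k];zt=np.median(q[:,2]);k&=abs(w[:,2]-zt)<.004
    r=cv2.minAreaRect(w[k][:,:2].astype(np.float32));wh=k&(p.min(1)>130)
    return zt,r,w[wh].mean(0),k.sum()
E
python3 - <<'E'
from rig import *;from h import *
s=observe();print(s["ee_pos"],s["tool_rot"])
for n in("wrist","top","scene"):
    c=capture(n);np.savez(f"pics/{n}2.npz",**c)
    print(n,np.round(np.linalg.inv(c["camera_from_world"])[:3,3],3))
    try: print(knob(c))
    except Exception as e: print(e)
    if n=="wrist": cv2.imwrite("pics/wrist2.png",c["pixels"])
    if n=="scene": print("tcp",proj(c,s["ee_pos"]));cv2.imwrite("pics/scene2.png",c["pixels"])
E
```

```text
t: 8.6
ee_pos: [0.4853, -0.268, 0.2181]
tool_rot: [-3.137, -0.166, 0.0]
ft_force: [0.4, 0.5, -0.2]
gripper_width: 0.706
grasp_force: 0.0
[ 0.48526074 -0.26797658  0.21806131] [-3.13713909e+00 -1.66025170e-01  2.37037150e-05]
wrist [ 0.555 -0.261  0.384]
(np.float64(0.048541184106565466), ((0.4818103313446045, -0.26710957288742065), (0.046615783125162125, 0.025217942893505096), 6.601596832275391), array([ 0.47112396, -0.26805723,  0.04910546]), np.int64(1558))
top [ 0.432 -0.072  1.028]
(np.float64(0.047612334229774955), ((0.4809962809085846, -0.26781725883483887), (0.044807057827711105, 0.026056569069623947), 8.31793212890625), array([ 0.47002155, -0.2691871 ,  0.04875162]), np.int64(136))
scene [0.125 0.318 0.712]
(np.float64(0.04732699739606133), ((0.4800390303134918, -0.26630789041519165), (0.04570112004876137, 0.026799432933330536), 7.509858131408691), array([ 0.46992394, -0.26871697,  0.04859173]), np.int64(232))
tcp [436.88445792 156.43046189]
```

View pics/wrist2.png

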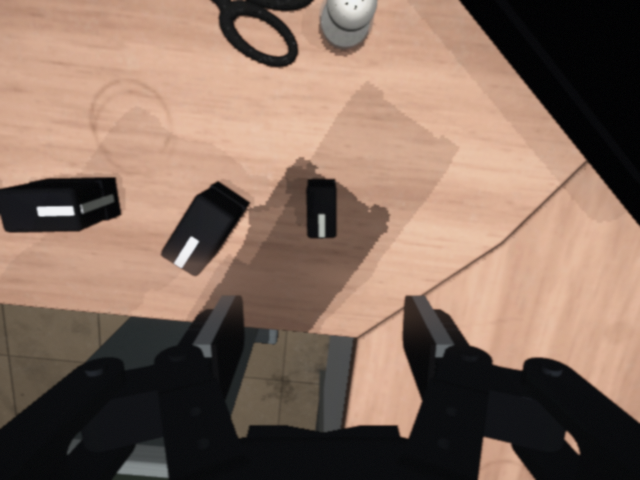

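The wrist view shows the knob at (321,208), its white pointer end downwards, aligned with the tool. The open fingertips are at (232,300) and (415,300). The shaker is well clear. I'll check the fingertip height against the TCP reading.

Run:
```python
from h import *
c=load("wrist2");W=cloud(c)
w=W.reshape(-1,3);k=(np.hypot(w[:,0]-.4853,w[:,1]+.268)<.08)&(w[:,2]>.15)
q=w[k];print(len(q),np.percentile(q[:,2],[0,1,5,50]));
for u,v in[(235,300),(238,310),(412,300),(415,310)]:print(u,v,W[v,u])
c=load("scene2");w=cloud(c).reshape(-1,3);k=(np.hypot(w[:,0]-.4853,w[:,1]+.268)<.08)&(w[:,2]>.15)
q=w[k];print(len(q),np.percentile(q[:,2],[0,1,5,50]));
```

```text
61777 [0.24489348 0.25364601 0.26812195 0.31165606]
235 300 [ 0.49250673 -0.23647627  0.2543811 ]
238 310 [ 0.48899698 -0.23777554  0.25479614]
412 300 [ 0.49904381 -0.29798444  0.25434627]
415 310 [ 0.49946698 -0.29698912  0.26326385]
7749 [0.24433745 0.25329314 0.27498732 0.41074101]
```

```bash
python3 -m creep '[[[-4,-1,30,0,0,-0.017],[0,0,45,0,0,0],[0,0,45,0,0,0],[0,0,40,0,0,0],[0,0,20,0,0,0],[0,0,15,0,0,0],[0,0,10,0,0,0],[0,0,6,0,0,0],[0,0,4,0,0,0],[0,0,4,0,0,0],[0,0,3,0,0,0],[0,0,2,0,0,0],[0,0,0,0,0,0]]]'
python3 - <<'E'
from rig import *;from h import *
s=observe();print(s["ee_pos"])
c=capture("scene");w=cloud(c).reshape(-1,3)
a=(abs(w[:,1]+.267)>.022)&(abs(w[:,1]+.267)<.06)&(abs(w[:,0]-.481)<.03)&(w[:,2]<.06)&(w[:,2]>.006);q=w[a]
print(len(q),np.percentile(q[:,2],[0,2,10,50]) if len(q) else 0);cv2.imwrite("pics/scene3.png",cv2.resize(c["pixels"][140:300,330:500],None,fx=3.5,fy=3.5))
E
```

```text
t: 10.05
ee_pos: [0.4811, -0.2676, -0.0061]
tool_rot: [-3.136, -0.188, 0.0]
ft_force: [-0.0, -0.4, 0.1]
gripper_width: 0.701
grasp_force: 0.0
[ 0.48105255 -0.26761837 -0.00605216]
210 [0.02158696 0.02597147 0.02971404 0.04160183]
```

View pics/scene3.png

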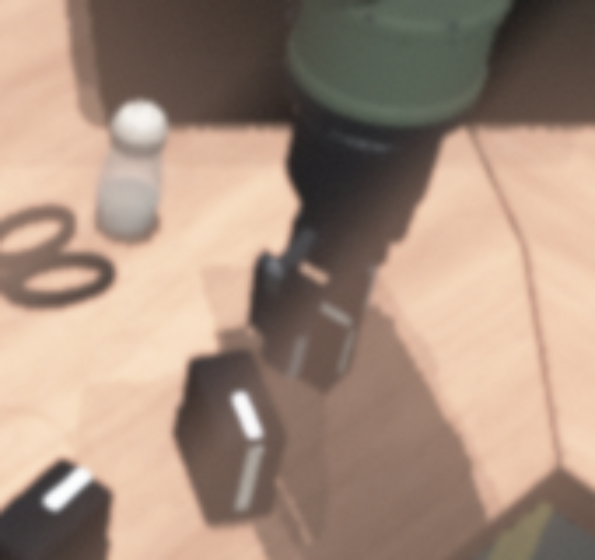

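The knob sits between the fingers, with tips about 20 mm above the worktop. The shaker and the larger knob are clear. I'll close and lift.

```bash
python3 -m creep '[[[0,0,0,0,0,0],[0,0,0,0,0,0],[0,0,0,0,0,0],[0,0,0,0,0,0],[0,0,0,0,0,0],[0,0,0,0,0,0],[0,0,0,0,0,0],[0,0,0,0,0,0],[0,0,0,0,0,0],[0,0,0,0,0,0]]]' 10 80 && python3 -m creep '[[[0,0,-3,0,0,0],[0,0,-15,0,0,0],[0,0,-40,0,0,0],[0,0,-45,0,0,0],[0,0,-45,0,0,0],[0,0,-45,0,0,0],[0,0,0,0,0,0],[0,0,0,0,0,0]]]'
python3 - <<'E'
from rig import *;from h import *
s=observe();print(s["ee_pos"],s["tool_rot"],s["gripper_width"])
for n in("wrist","scene","top"):
    c=capture(n);np.savez(f"pics/{n}4.npz",**c);W=cloud(c)
    w=W.reshape(-1,3);k=np.hypot(w[:,0]-s["ee_pos"][0],w[:,1]-s["ee_pos"][1])<.03
    k&=(w[:,2]>.15)&(w[:,2]<.3);print(n,k.sum(),np.percentile(w[k][:,2],[0,1,5,20,50]))
    if n=="wrist":cv2.imwrite("pics/wrist4.png",c["pixels"][150:450,170:470])
# spindle from top4
for n in("top","scene"):
    c=load(n+"4");W=cloud(c);w=W.reshape(-1,3);p=c["pixels"].reshape(-1,3).astype(int)
    near=np.hypot(w[:,0]-.473,w[:,1]-.113)<.035
    br=near&(p[:,2]-p[:,0]>50);top=br&(w[:,2]>.09)
    print(n,"brass",br.sum(),w[br].mean(0),"top",top.sum(),w[top].mean(0) if top.any() else 0)
    wh=near&(p.min(1)>170)&(np.hypot(w[:,0]-.473,w[:,1]-.113)<.026);print(" mark",wh.sum(),w[wh].mean(0))
    dk=near&(p.max(1)<90);r=cv2.minEnclosingCircle(w[dk][:,:2].astype(np.float32));print(" collar",dk.sum(),r,np.median(w[dk][:,2]))
E
```

```text
t: 11.1
ee_pos: [0.4812, -0.2677, -0.0057]
tool_rot: [3.136, 0.188, 0.0]
ft_force: [-1.8, 0.5, 6.5]
gripper_width: 0.292
grasp_force: 78.9
t: 11.9
ee_pos: [0.4812, -0.2676, 0.1885]
tool_rot: [3.135, 0.188, 0.003]
ft_force: [0.6, 0.6, -0.8]
gripper_width: 0.294
grasp_force: 78.5
[ 0.48118889 -0.26763186  0.18853391] [3.13511206e+00 1.88059951e-01 2.82080489e-03] 0.2938962663003571
wrist 38160 [0.19462209 0.20360802 0.22337763 0.24226747 0.25984817]
scene 1190 [0.19242767 0.19431504 0.19698369 0.21077511 0.23829791]
top 88 [0.19142328 0.19362089 0.19626525 0.20472851 0.21786686]
top brass 37 [0.4751563  0.11462426 0.09425481] top 34 [0.47500219 0.11379791 0.09623967]
 mark 205 [0.46921819 0.10904922 0.07074132]
 collar 209 ((0.4740181267261505, 0.11454368382692337), 0.018744654953479767) 0.07093023447603508
scene brass 97 [0.47202157 0.1171362  0.08913694] top 54 [0.47297809 0.11668421 0.0954481 ]
 mark 287 [0.46942421 0.11023127 0.07079664]
 collar 208 ((0.4738655686378479, 0.11478991061449051), 0.01864529401063919) 0.07105627374513157
```

View pics/wrist4.png

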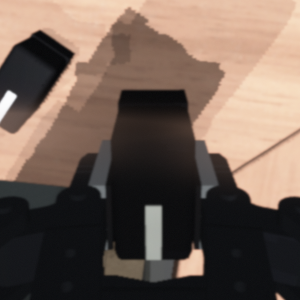

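The knob hangs straight at crop (153,175), pointer end towards the bottom. Its underside is about 6 mm above the reported TCP. Now I carry it beside the spindle, with a rough turn of 27°.

```bash
python3 -m creep '[[[0,-20,-10,0,0,0],[0,-45,-5,0,0,0],[0,-45,-5,0,0,0],[0,-45,-5,0,0,0],[0,-45,-5,0,0,0],[0,-45,-5,0,0,0],[0,-45,-5,0,0,0],[0,-45,-5,0,0,0],[3,-27,0,0,0,0],[0,0,0,0,0,-0.12],[0,0,0,0,0,-0.12],[0,0,0,0,0,-0.12],[0,0,0,0,0,-0.11],[0,0,0,0,0,0],[0,0,0,0,0,0]]]'
python3 - <<'E'
from rig import *;from h import *
s=observe();print(s["ee_pos"],s["tool_rot"])
c=capture("wrist");np.savez("pics/wrist5.npz",**c)
u,v=proj(c,(.474,.1145,.085));print(u,v,proj(c,(.474,.1145,.098)),proj(c,(.474,.1145,.07)))
u,v=int(np.clip(u,60,580)),int(np.clip(v,60,420));cv2.imwrite("pics/wrist5.png",cv2.resize(c["pixels"][v-60:v+60,u-60:u+60],None,fx=5,fy=5,interpolation=cv2.INTER_CUBIC));print(u-60,v-60)
E
```

```text
t: 13.55
ee_pos: [0.4406, 0.092, 0.2316]
tool_rot: [-3.007, -0.908, 0.002]
ft_force: [-0.5, -0.5, 0.2]
gripper_width: 0.298
grasp_force: 78.4
[0.44061769 0.09198075 0.23162485] [-3.00742058e+00 -9.07534729e-01  1.52764216e-03]
322.8150780379958 163.30408455132826 [322.79866225 165.01324468] [322.83243975 161.49643802]
262 103
```

View pics/wrist5.png

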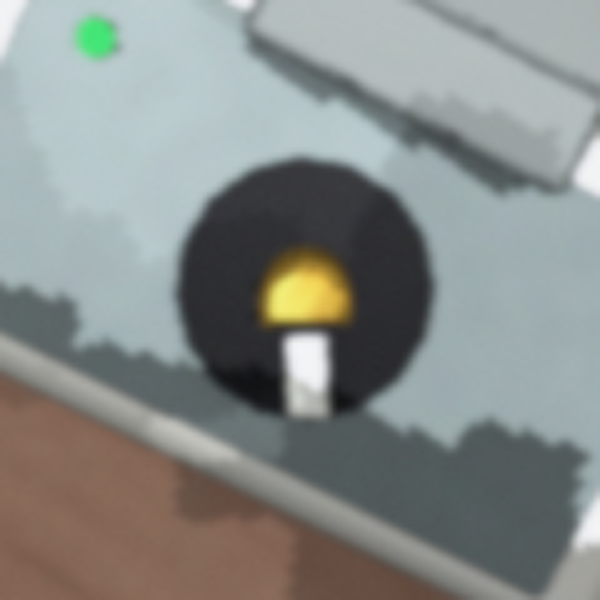

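The collar is centred at crop (305,288), the brass D above its flat at (307,325), and the white mark at (307,375), almost exactly along the tool's x axis. I'll compute the numbers.

Run:
```python
from h import *
c=load("wrist5");W=cloud(c);sub=c["pixels"][103:223,262:382].astype(np.uint8)
zc=np.nanmedian(W[103:223,262:382][sub.max(2)<75][:,2]);print("collar z",zc)
f=lambda u,v,z:plane(c,262+u/5,103+v/5,z)[:2]
ctr=f(305,288,zc);mk=f(308,375,zc)
print("ctr",ctr,"mark heading",np.degrees(np.arctan2(*(mk-ctr)[::-1]))%360)
hl,hr=f(265,325,.098),f(350,323,.098)
d=hr-hl;print("flat normal heading",(np.degrees(np.arctan2(d[1],d[0]))-90)%360,(np.degrees(np.arctan2(d[1],d[0]))+90)%360)
# spindle: brass mask extents at top height
b=sub.astype(int);m=((b[...,2]-b[...,0])>60).astype(np.uint8);v,u=np.nonzero(m)
P=np.array([plane(c,262+x,103+y,.098)[:2] for x,y in zip(u,v)])
a=np.radians(214);ex=np.array([np.cos(a),np.sin(a)]);ey=np.array([-ex[1],ex[0]])
print("along flat-normal",np.percentile(P@ex,[1,99]),"across",np.percentile(P@ey,[1,99]))
cx=np.percentile(P@ex,99)-.003;cy=np.percentile(P@ey,[1,99]).mean();print("spindle from brass",cx*ex+cy*ey)
w=W.reshape(-1,3);k=(np.hypot(w[:,0]-.474,w[:,1]-.1145)<.01)&(w[:,2]>.085);print("tip z",np.percentile(w[k][:,2],[50,90,98]))
print("tool heading",np.degrees(2*np.arctan2(.9075,3.0074)))
```

```text
collar z 0.07203591217137079
ctr [0.47481471 0.11487907] mark heading 215.6124877998975
flat normal heading 214.9454528450596 34.945452845059606
along flat-normal [-0.46493233 -0.45553231] across [0.16368183 0.17615822]
spindle from brass [0.47515858 0.11553793]
tip z [0.09773466 0.09926358 0.09999814]
tool heading 33.58297245528104
```

```bash
python3 -m creep '[[[0,0,0,0,0,-0.025],[20,0,0,0,0,0],[20.5,1,10,0,0,0],[0,0,30,0,0,0],[0,0,35,0,0,0],[0,0,30,0,0,0],[0,0,15,0,0,0],[0,0,8,0,0,0],[0,0,0,0,0,0],[0,0,0,0,0,0]]]'
python3 - <<'E'
from rig import *;from h import *
s=observe();print(s["ee_pos"],s["tool_rot"],s["ft_force"])
print(to_tool(s["tool_rot"],np.array([.4742,.1146,.097])-s["ee_pos"])*1000)
c=capture("scene");np.savez("pics/scene6.npz",**c);u,v=proj(c,(.474,.115,.1)).astype(int);cv2.imwrite("pics/scene6.png",cv2.resize(c["pixels"][v-60:v+60,u-70:u+70],None,fx=5,fy=5,interpolation=cv2.INTER_CUBIC))
E
```

```text
t: 14.6
ee_pos: [0.4747, 0.1148, 0.1047]
tool_rot: [-2.994, -0.95, -0.001]
ft_force: [0.2, -0.1, -0.9]
gripper_width: 0.291
grasp_force: 78.5
[0.47474833 0.11478323 0.10466865] [-2.99431498e+00 -9.50492587e-01 -1.18293825e-03] [ 0.20838373 -0.11137072 -0.88518968]
[-0.55921382 -0.16803202  7.66821541]
```

View pics/scene6.png

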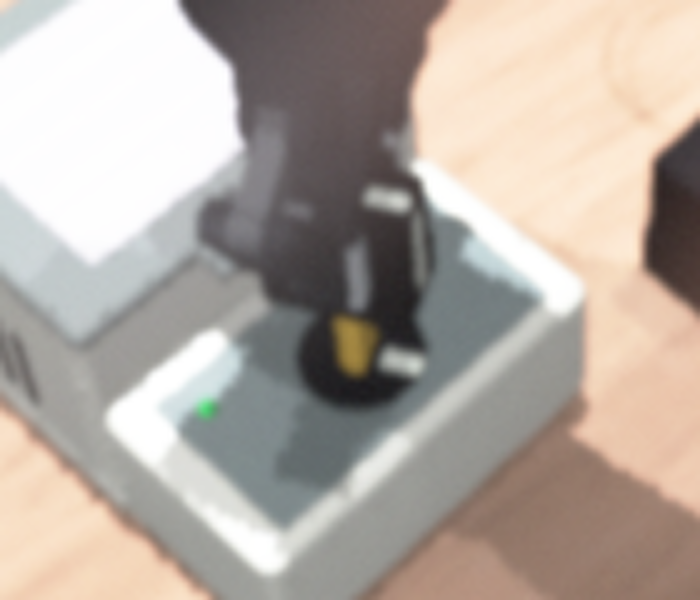

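The knob hangs straight above the brass tip at crop (352,345), pointer on the mark's side. A knuckle at (220,235) is near the lid, so I check its clearance before lowering.

```bash
python3 - <<'E'
from h import *
c=load("scene6");W=cloud(c);u0,v0=proj(c,(.474,.115,.1)).astype(int);u0-=70;v0-=60
th=np.radians(7);R=np.array([[np.cos(th),np.sin(th)],[-np.sin(th),np.cos(th)]])
w=W[v0:v0+120,u0:u0+140].reshape(-1,3);p=c["pixels"][v0:v0+120,u0:u0+140].reshape(-1,3)
l=(w[:,:2]-[.474,.1146])@R.T;l[:,0]-=65e-3
k=(w[:,2]>.116)&(w[:,2]<.175)&(p.max(1)<110)&(l[:,0]>-.04)&(np.hypot(*(w[:,:2]-[.474,.1146]).T)<.08)
for a,b in((.116,.13),(.13,.145),(.145,.16),(.16,.175)):
    m=k&(w[:,2]>=a)&(w[:,2]<b);print(a,m.sum(),l[m].max(0).round(3) if m.any() else "", l[m].min(0).round(3) if m.any() else "")
E
python3 -m creep '[[[-0.5,0,3,0,0,0],[0,0,2,0,0,0],[0,0,2,0,0,0],[0,0,2,0,0,0],[0,0,2,0,0,0],[0,0,0,0,0,0]]]'
```

```text
0.116 0  
0.13 0  
0.145 0  
0.16 0  
t: 15.25
ee_pos: [0.474, 0.1144, 0.0928]
tool_rot: [-2.994, -0.951, 0.001]
ft_force: [-0.3, -0.5, -1.2]
gripper_width: 0.292
grasp_force: 78.5
```

```bash
python3 -m creep '[[[0,0,2,0,0,0],[0,0,1,0,0,0],[0,0,0,0,0,0]]]'; python3 -m creep '[[[0,0,1,0,0,0],[0,0,1,0,0,0],[0,0,0,0,0,0]]]'
```

```text
t: 15.55
ee_pos: [0.474, 0.1144, 0.0899]
tool_rot: [-2.994, -0.951, 0.0]
ft_force: [-0.0, 0.0, -0.9]
gripper_width: 0.292
grasp_force: 78.5
t: 15.85
ee_pos: [0.474, 0.1144, 0.0879]
tool_rot: [-2.994, -0.951, 0.0]
ft_force: [0.6, 0.6, -0.2]
gripper_width: 0.295
grasp_force: 78.5
```

```bash
python3 -m creep '[[[0,0,1,0,0,0],[0,0,1,0,0,0],[0,0,0,0,0,0]]]'; python3 -m creep '[[[0,0,1,0,0,0],[0,0,1,0,0,0],[0,0,0,0,0,0]]]'
```

```text
t: 16.15
ee_pos: [0.474, 0.1144, 0.0859]
tool_rot: [-2.994, -0.95, 0.0]
ft_force: [0.0, -1.0, -1.3]
gripper_width: 0.291
grasp_force: 78.5
t: 16.45
ee_pos: [0.474, 0.1144, 0.0839]
tool_rot: [-2.994, -0.951, 0.0]
ft_force: [-0.3, -0.6, -0.9]
gripper_width: 0.293
grasp_force: 78.5
```

No resistance 8 mm below the tip, so the D has entered the bore. I'll go on down.

```bash
python3 -m creep '[[[0,0,2,0,0,0],[0,0,2,0,0,0],[0,0,2,0,0,0],[0,0,2,0,0,0],[0,0,0,0,0,0]]]'; python3 -m creep '[[[0,0,1,0,0,0],[0,0,1,0,0,0],[0,0,0,0,0,0]]]';python3 -m creep '[[[0,0,1,0,0,0],[0,0,1,0,0,0],[0,0,0,0,0,0]]]'
```

```text
t: 16.95
ee_pos: [0.474, 0.1144, 0.0758]
tool_rot: [-2.994, -0.951, 0.0]
ft_force: [0.1, 0.2, -1.0]
gripper_width: 0.288
grasp_force: 78.5
t: 17.25
ee_pos: [0.4741, 0.1144, 0.074]
tool_rot: [-2.994, -0.951, -0.0]
ft_force: [-0.3, 0.0, 3.5]
gripper_width: 0.291
grasp_force: 78.7
t: 17.55
ee_pos: [0.4741, 0.1144, 0.072]
tool_rot: [-2.994, -0.951, -0.0]
ft_force: [-0.1, -0.2, 4.0]
gripper_width: 0.293
grasp_force: 78.8
```

```bash
python3 -m creep '[[[0,0,1,0,0,0],[0,0,1,0,0,0],[0,0,1,0,0,0],[0,0,1,0,0,0],[0,0,0,0,0,0],[0,0,0,0,0,0]]]'; python3 -m creep '[[[0,0,1,0,0,0],[0,0,0.5,0,0,0],[0,0,0,0,0,0],[0,0,0,0,0,0],[0,0,0,0,0,0],[0,0,0,0,0,0]]]'
python3 - <<'E'
from rig import *;from h import *
s=observe();print(s["ee_pos"],s["ft_force"],s["grasp_force"])
c=capture("scene");W=cloud(c);u,v=proj(c,(.49,.115,.1)).astype(int);cv2.imwrite("pics/scene7.png",cv2.resize(c["pixels"][v-65:v+65,u-80:u+80],None,fx=4.5,fy=4.5,interpolation=cv2.INTER_CUBIC))
w=W[220:340,150:310].reshape(-1,3);w=w[(w[:,2]>.106)&(w[:,2]<.125)];m=w.mean(0)
for _ in range(8):
    q,t,vt=np.linalg.svd(w-m,full_matrices=False);n=vt[2]*np.sign(vt[2][2]);w=w[abs((w-m)@n)<.004];m=w.mean(0)
print("lid",np.degrees(np.arccos(n[2])),m)
E
```

```text
t: 18.15
ee_pos: [0.4741, 0.1144, 0.0681]
tool_rot: [-2.994, -0.95, -0.0]
ft_force: [-0.7, 0.7, 6.6]
gripper_width: 0.293
grasp_force: 79.1
t: 18.75
ee_pos: [0.4741, 0.1144, 0.0666]
tool_rot: [-2.994, -0.951, -0.0]
ft_force: [0.3, -0.4, 7.5]
gripper_width: 0.294
grasp_force: 79.3
[0.4741101  0.11443563 0.0666044 ] [ 0.32193159 -0.43189626  7.48774586] 79.25194144248962
lid 0.5215357687305342 [0.57106604 0.15369169 0.1116919 ]
```

View pics/scene7.png

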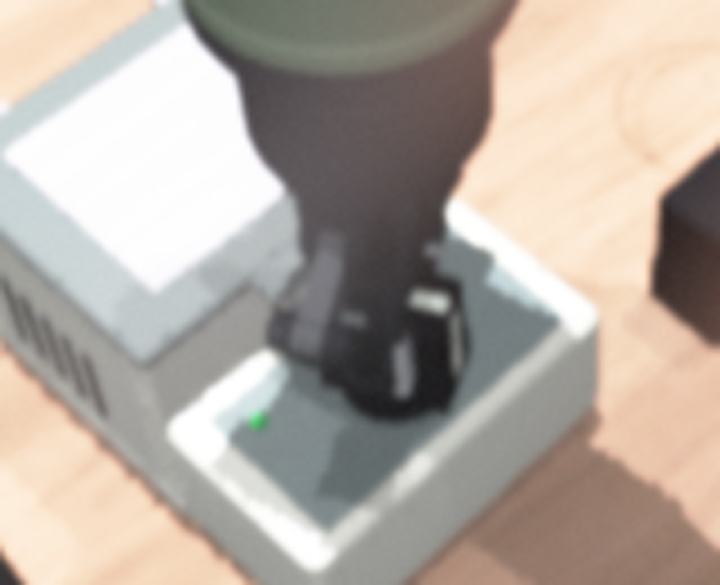

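The knob sits down on the collar at crop (400,370), upright, and the lid is shut at 0.5°. The spring force is about 8 N including the offset, which is nearly 7.5 mm of travel. I'll hand in.

```bash
python3 -c "
from rig import *
print(finish_job())"
```

```text
the job is handed in; nothing more can be done
None
```

I handed the job in with the lid shut, the knob fully home with its pointer on the mark, and the gripper still pressing it about 7.5 of 8 mm in, going by the arm height and spring force. The arm never went near the shaker or scissors; `finish_job()` gave no verdict.

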